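Unclip the crumb vacuum's nozzle and click it into its storage holder

ROBOT

A 6-joint arm with a two-finger parallel gripper is mounted at the origin on a cart in front of the work surface, level with it; the furniture and walls round the work are solid. World frame = base frame: x ahead of the robot, y to its left, z up, the work surface at z = 0. Lengths are in m, angles in degrees, forces in N, time in s.
With the tool pointing down it reaches from about 0.4 to 0.825 m from the base axis. Payload 7 kg.
Tool frame: the origin (TCP) lies at the very end of the fingers, on their centre line; the grasp point (between the pads) lies 19 mm behind it (ctrl.grip_depth is the distance from the TCP to the grasp point, in m); z points along the fingers, y is the line along which they close (so a half turn about z gives the same grasp; the last joint's range is limited). The gripper opens to 88 mm and grips with 3 to 60 N. Pads are 19 mm wide; open, the fingers measure 130 mm over their backs; the gripper's body (78 mm by 193 mm) begins 47 mm behind the grasp point.
Start: joints at [86.58, 20.546, 0.682, 0, -70.136, -16.507], TCP at [0.23, 0.635, 0.227] pointing down, gripper open.
Joint ranges: [-176.03, 176.03], [-82.01, 121.73], [-58.28, 71.71], [-173.87, 95.51], [-174.79, -0.11], [-173.66, 173.66]. Speed limits (degrees/s): [136.94, 136.94, 172.46, 180, 180, 180].

INTERFACE

Orientations are given as [roll, pitch, yaw] about the fixed x, y, z axes, in that order (R = Rz(yaw) Ry(pitch) Rx(roll)).
In Python, from plant import get_obs, eyes, ctrl, spotter gives the robot as it stands.
- The arm moves only by the shell command python3 -m crank 'ROWS'. ROWS is JSON, one flat list of numbers, 7 for each row, row after row: the turn, a rotation vector about the tool's x, y, z in rad, then the shift along the tool's x, y, z in mm, then the opening, from 0 (shut) to 1 (fully open). A call has 1 to 5 rows; each row shifts and turns the commanded pose from where the row before left it, along the tool's axes as they then stand; what a row does not reach is not made up. A row lasts 1/8 s, in which the tool goes at most 62.5 mm and 10.7 degrees, less where a joint would pass 70% of its speed; a pose out of reach is approached as far as the arm can. A call is refused whole if a number of a shift passes 62.5 or a number of a turn 0.188, either way. A call with a gripper value outside its range is refused whole. The fingers move at their own pace and stop on an object; the grip force is fixed at half the most. Time passes only in rows, so rows that do not move let the fingers close. It gives the time, the measured TCP pose, the force, the opening and the grip force at its end, in the units of the state.
- get_obs(): the state, without advancing time (a new reading comes with each control period).
- eyes.snapshot(name): name is "scene" or "top"; returns the picture (384x512x3 uint8, blue, green, red); there is no depth.
- eyes.camera_model(name): a dict with "fx", "fy", "cx", "cy" (pixels), "D" ([k1, k2, p1, p2, k3] as OpenCV has them; the pictures are not rectified), "extrinsics" (4x4, takes a point from camera to world coordinates). Camera axes: x right, y down, z forward; pixel columns grow to the right and rows downward; lengths in m; the calibration is good to about 2 mm. A picture is of the moment at which its call begins. camera_model takes no time and is no camera call.
- ctrl.close_job(): hands the job in; it is judged then, once.
Trained networks look in the newest picture that a camera, given by its name, has taken for a name from the list of things; names that differ only in an ending like _2 or _b are one class to them, and where a whole thing is asked for, a point or a joint stands for the part that bears it (a point fixed in the world has none). Each returns a list of dicts, best first, with "p" (0 to 1); they miss things now and then, are a little off and sometimes report something else, mostly with a low value. They report only what shows in the picture. A call takes as long as a camera call. They do not tell look-alikes from the thing itself.
- spotter.outline_of(camera, target): "region" (384x512 bool, what is visible of it) and "rect" ([left, top, width, height] in pixels, round what is visible of it).
- spotter.place_of(camera, target): "location" ([column, row] in pixels: a listed point, or the origin of a listed thing).
The state is a dict: "clock": time; "joint_pos": joint angles; "qvel": joint speeds; "tau": joint torques, N m; "tool_pos": TCP position; "orientation": TCP orientation; "force": force on the tool from outside, world axes, zero at the start; "moment": the same for the moment, N m; "opening": finger opening in m; "gripper_force": force on a finger pad.
Only numpy, scipy, OpenCV 4.12 (cv2) and the standard library are available. Lean on these libraries where they do the work, as an engineer would, in place of code of your own. Each camera call takes 0.05 s, during which the arm holds its last target. There are 200 camera calls.

TASK

Take the dark nozzle off the hand-held crumb vacuum: keep its orange release button pressed in while you draw the nozzle straight up out of the vacuum, never forcing it. Then put it away in the white storage holder, button on the same side as the holder's orange stripe, and press it gently down against the springy seal until it is fully home, so that it stays clipped there by itself with the button sprung out again once you let go. Do not knock over or push about the things standing around.

Things in the scene. Friction and masses are not known exactly. Their poses are not given: they have to be found in the camera images.
- crumb_vac: White and grey hand-held crumb vacuum, nose up on a round black foot (104 mm across), 145 mm high, fixed. Origin: centre of its underside. z up; -x is its front, the side of the orange stripe. Its top is a 48 x 46 mm grey clip socket with a rounded mouth 26 mm (x) by 30 mm (y).
- vac_mouth (a point): Centre of the mouth of the vacuum's socket, on its top plane, 145 mm above its underside; axes as the vacuum's. At the start the nozzle is clipped in here, its foot 45 mm below the mouth, button to the front. More than 30 N between nozzle and vacuum damages the clip.
- holder: White storage holder, fixed: foot plate 104 mm (x) by 88 mm (y), 12 mm thick, with a 48 x 46 mm socket tower, 68 mm high overall. Origin: centre of its underside. z up; -x is its front, with an orange stripe near the tower's top and below it a window with the grey catch bar for the nozzle's tooth. Rounded mouth 26 mm (x) by 30 mm (y).
- holder_mouth (a point): Centre of the holder's mouth, 68 mm above its underside; axes as the holder's. Catch and springy seal in it sit at an unknown depth d = 0 to 12 mm (to be felt): the nozzle's foot meets the seal 27 mm + d below the mouth (2 N), can clip from 30 mm + d (6 N), hard stop at 33 mm + d (10 N). Over 22 N between nozzle and holder damages it.
- nozzle: Dark grey clip-on nozzle, loose, about 0.1 kg, 99 mm high. Origin: centre of its underside (foot of its shank); z up along it; -x is the button side. Shank 24 mm (x) by 28 mm (y), foot edges rounded (1 mm clearance a side in a socket); at z = 47 to 53 mm a grey collar 46 x 36 mm; head above it 30 mm (x) by 36 mm (y) to z = 91 mm, then a tip 20 mm wide in x to z = 99 mm.
- release_button (a joint): Travel of the nozzle's orange release button along the nozzle's +x, m: 0 out (tooth catches), 0.006 fully in. A spring pushes it out with 3 N at 0 and 8 N fully in.
- button_face (a point): Centre of the orange button's outer face (18 x 18 mm), 75 mm above the nozzle's foot (22 mm above the collar's top), 22 mm from its axis on the -x side when out. The head's plain back face lies opposite at x = +15 mm: one pinch across both (31 mm wide with the button in) presses the button and holds the nozzle.
- mug_1: White mug, 91 mm high, bystander, loose. Origin: centre of its underside.
- glass_1: Clear drinking glass, 86 mm high, bystander, loose. Origin: centre of its underside.
- mill_2: Small shaker with grey top, 90 mm high, bystander, loose. Origin: centre of its underside.
- tin_2: Low round tin, 40 mm high, bystander, loose. Origin: centre of its underside.
- tooth (a point): Top edge of the button's catch tooth, 9 mm wide, sloping below: 16 mm above the nozzle's foot, 5 mm proud of the shank's -x face when out. It catches in either socket and frees the nozzle only while the button is in by about 5 mm or more. If the nozzle springs up before it catches, the button stays partly in; a press of some 10 N on the nozzle's top then clicks it home.
There are look-alikes about, which are no part of the job. Leave any green look-alike of the crumb_vac alone.

How it is judged:
By the outcome, as a careful person would: the job done as asked, in the order asked, and still so for the second after the job is handed in, with the robot touching nothing.
It also fails if it takes over 43 s, if anything falls off the work surface, if the arm or the gripper's body presses on something with over 40 N, if the wrist force passes 120 N, or if a joint passes its speed limit or range.

## Working session

There is one attempt and no reset: what is moved stays moved. The work goes in short steps, Python scripts to look and compute and a shell command to move; the robot and the scene stay as the last step left them, time stands still between calls to the robot, and variables do not carry over. Pictures are saved under pics/ and viewed, at most 10 in all, crops included, and the job is handed in when it is done.

```bash
ls; mkdir -p pics
python3 - <<'E'
from plant import get_obs, eyes, ctrl, spotter
import cv2,numpy as np
for c in("scene","top"):
    im=eyes.snapshot(c); cv2.imwrite(f"pics/{c}0.png",im)
    m=eyes.camera_model(c); print(c,m["fx"],m["cx"],m["cy"],m["D"],np.round(m["extrinsics"],3).tolist())
    for t in("crumb_vac","vac_mouth","holder","holder_mouth","nozzle","button_face"):
        print(t,[(round(r["p"],2),np.round(r["location"],1).tolist()) for r in spotter.place_of(c,t)])
o=get_obs();print(o["tool_pos"],o["orientation"],o["force"],o["clock"])
E
```

```text
pics
scene 393.491272940338 261.0539777320119 193.16397643107825 [-0.00844492  0.          0.          0.          0.        ] [[-0.764, -0.35, 0.542, 0.089], [-0.645, 0.403, -0.649, 0.546], [0.009, -0.846, -0.534, 0.588], [0.0, 0.0, 0.0, 1.0]]
crumb_vac [(0.67, [286.8, 320.7]), (0.65, [235.5, 276.5])]
vac_mouth [(0.9, [289.6, 264.1]), (0.68, [321.5, 205.0]), (0.64, [235.1, 219.5])]
holder [(0.94, [280.1, 216.9]), (0.7, [246.6, 207.6])]
holder_mouth [(0.87, [275.8, 191.3]), (0.36, [234.3, 236.6])]
nozzle [(0.86, [233.9, 236.0])]
button_face []
top 452.25834467395396 260.8500578140092 196.54367574308313 [-0.00507242  0.          0.          0.          0.        ] [[0.021, -0.983, 0.183, 0.355], [-1.0, -0.023, -0.012, -0.021], [0.016, -0.182, -0.983, 1.341], [0.0, 0.0, 0.0, 1.0]]
crumb_vac [(0.87, [207.3, 222.9]), (0.83, [199.5, 279.6]), (0.77, [260.1, 260.5])]
vac_mouth [(0.94, [260.5, 260.5]), (0.87, [191.7, 278.6]), (0.78, [202.5, 215.9])]
holder [(0.72, [289.1, 206.2])]
holder_mouth [(0.97, [288.9, 202.2])]
nozzle [(0.67, [207.4, 218.5])]
button_face [(0.34, [205.5, 227.1])]
[0.23006452 0.63454931 0.2265608 ] [ 1.79999193e+02  1.18555461e-03 -1.99274041e+01] [-0.313745   -0.26319471  0.84532004] 0.7
```

View pics/scene0.png

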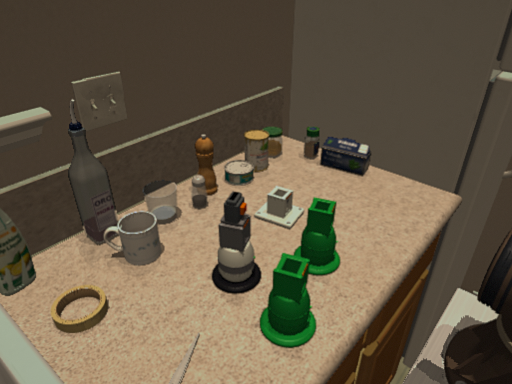

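View pics/top0.png

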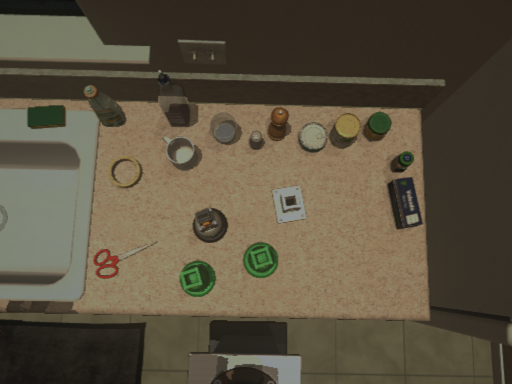

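The scene view shows one white/grey vacuum at about (237,255), with the dark nozzle and orange button above it at (240,210). The two vacuums at (318,235) and (288,300) are all green, so they are look-alikes. The white holder is at (280,205) in the scene view and (289,204) in the top view. In the top view the vacuum is at (208,223), and the green ones are at (197,279) and (261,260). The white one fits the description. I'll confirm with one enlarged crop and measure.

```bash
cat > h.py <<'E'
import cv2,numpy as np
from plant import get_obs, eyes, ctrl, spotter
def ray(c,uv):
    m=eyes.camera_model(c);K=np.array([[m["fx"],0,m["cx"]],[0,m["fy"],m["cy"]],[0,0,1]])
    p=cv2.undistortPoints(np.array([[uv]],float),K,np.array(m["D"],float))[0,0]
    E=np.array(m["extrinsics"]);d=E[:3,:3]@[p[0],p[1],1];return E[:3,3],d/np.linalg.norm(d)
def atz(c,uv,z):
    o,d=ray(c,uv);return o+d*(z-o[2])/d[2]
def tri(a,b):
    (o1,d1),(o2,d2)=ray("scene",a),ray("top",b)
    s=np.linalg.lstsq(np.c_[d1,-d2],o2-o1,rcond=None)[0];p,q=o1+s[0]*d1,o2+s[1]*d2
    return (p+q)/2,np.linalg.norm(p-q)
def proj(c,P):
    m=eyes.camera_model(c);K=np.array([[m["fx"],0,m["cx"]],[0,m["fy"],m["cy"]],[0,0,1]])
    W=np.linalg.inv(np.array(m["extrinsics"]));r,_=cv2.Rodrigues(W[:3,:3])
    return cv2.projectPoints(np.atleast_2d(P).astype(float),r,W[:3,3],K,np.array(m["D"],float))[0][:,0]
E
python3 - <<'E'
from h import *
np.set_printoptions(precision=4,suppress=True)
s=cv2.imread("pics/scene0.png");t=cv2.imread("pics/top0.png")
print("vac",atz("scene",(235.5,276.5),0),atz("top",(207.3,222.9),0))
print("vmouth",atz("scene",(235.1,219.5),.145),atz("top",(202.5,215.9),.145), "noz z.1",atz("scene",(233.9,236),.1),atz("top",(207.4,218.5),.1))
print("hold",atz("scene",(280.1,216.9),0),atz("top",(289.1,206.2),0),"mouth",atz("scene",(275.8,191.3),.068),atz("top",(288.9,202.2),.068))
def orange(im,box):
    x,y,w,h=box;hs=cv2.cvtColor(im[y:y+h,x:x+w],cv2.COLOR_BGR2HSV)
    m=cv2.inRange(hs,(3,150,90),(18,255,255));n,l,st,ce=cv2.connectedComponentsWithStats(m)
    return [(st[i,4],ce[i]+[x,y]) for i in range(1,n) if st[i,4]>2]
print("or",orange(s,(210,180,55,110)),orange(s,(250,180,60,50)),orange(t,(185,200,50,50)),orange(t,(270,180,45,50)))
c=lambda im,x,y,w,h:cv2.resize(im[y:y+h,x:x+w],(400,300),interpolation=cv2.INTER_CUBIC)
cv2.imwrite("pics/crop.png",np.vstack([np.hstack([c(s,180,180,120,90),c(s,245,175,64,48)]),np.hstack([c(t,176,198,64,48),c(t,258,180,64,48)])]))
E
```

```text
vac [0.5151 0.1162 0.    ] [0.5203 0.1198 0.    ]
vmouth [0.5152 0.1117 0.145 ] [0.5209 0.1181 0.145 ] noz z.1 [0.5223 0.1094 0.1   ] [0.5202 0.1095 0.1   ]
hold [ 0.5756 -0.114   0.    ] [ 0.5765 -0.1236  0.    ] mouth [ 0.5945 -0.1171  0.068 ] [ 0.5768 -0.1178  0.068 ]
or [(np.int32(3), array([210.3333, 180.3333])), (np.int32(19), array([212.7368, 189.2632])), (np.int32(30), array([242.7667, 205.3667]))] [] [(np.int32(20), array([205.85, 223.25]))] []
```

View pics/crop.png

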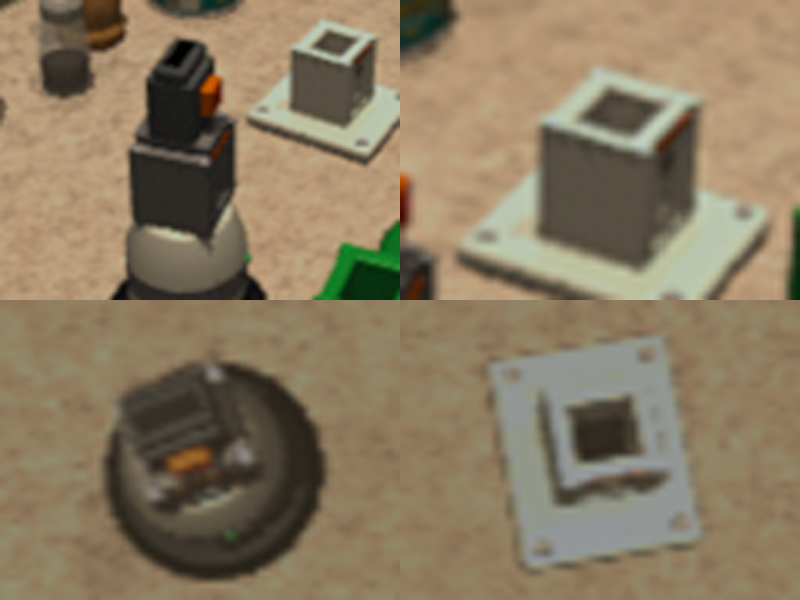

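The crop confirms it: the white vacuum carries the dark nozzle, with the button facing image-down and slightly right in the top view (yaw about +20°). The holder's stripe is on the lower side in the top view (yaw about +9°). Next I'll fit poses from the corner pixels.

Run:
```python
from h import *
from scipy.optimize import least_squares
np.set_printoptions(precision=4,suppress=True)
A=lambda x,y:("scene",180+x/3.333,180+y/3.333)
B=lambda x,y:("scene",245+(x-400)/6.25,175+y/6.25)
C=lambda x,y:("top",176+x/6.25,198+(y-300)/6.25)
D=lambda x,y:("top",258+(x-400)/6.25,180+(y-300)/6.25)
def fit(name,obs):
    for cams in(("scene","top"),("scene",),("top",)):
        o=[q for q in obs if q[0][0] in cams]
        if len(o)<2: continue
        def f(v):
            c,s=np.cos(v[2]),np.sin(v[2]);r=[]
            for (cam,u,w),(x,y,z) in o: r+=list(proj(cam,[v[0]+c*x-s*y,v[1]+s*x+c*y,z])[0]-[u-.0,w-.0])
            return r
        s=least_squares(f,[.55,0,.2],x_scale=[.1,.1,.3]);print(name,cams,s.x[:2],np.degrees(s.x[2]),"res px",np.round(s.fun,1))
x,y=.052,.044
# crop scale 4: image v down=-x world, u right=-y world
fit("holder",[(D(488,362),(x,y,.012)),(D(663,335),(x,-y,.012)),(D(700,540),(-x,-y,.012)),(D(525,568),(-x,y,.012)),
 (B(540,120),(.024,.023,.068)) ,(B(657,150),(-.024,.023,.068)),(B(700,100),(-.024,-.023,.068)),(B(600,70),(.024,-.023,.068)),(B(457,255),(x,y,.012)),(B(770,212),(-x,-y,.012))])
fit("vac",[(C(213,470),(0,0,.006)),(C(155,492),(-.024,.023,.145)),(C(244,463),(-.024,-.023,.145)),(C(212,369),(.024,-.023,.145)),(C(188,461),(-.022,0,.175)),
 (A(131,148),(.024,.023,.145)),(A(213,163),(-.024,.023,.145)),(A(234,120),(-.024,-.023,.145)),(("scene",242.8,205.4),(-.021,.0,.175))])
for n,z in (("mug_1",0),("glass_1",0),("mill_2",0),("tin_2",0)):
    print(n,[(round(r["p"],2),atz("top",r["location"],z)) for r in spotter.place_of("top",n)][:2])
for p in ((197,279),(261,260)): print("green",atz("top",p,.05))
print(get_obs()["clock"])
```

```text
holder ('scene', 'top') [ 0.5813 -0.1208] 11.427224994910944 res px [-1.3 -0.3 -0.5 -1.   0.3 -0.  -0.8  0.7  0.7  0.1 -0.5  0.6  0.6 -0.2
 -0.5 -0.3 -0.1 -1.9  1.5 -0.7]
holder ('scene',) [ 0.5807 -0.1191] 13.251755514810633 res px [ 0.5  0.7 -0.3  0.9  0.2 -0.  -1.2  0.1 -0.2 -1.   1.  -0.8]
holder ('top',) [ 0.5809 -0.1225] 10.530460653051444 res px [-0.5 -0.4  0.4 -0.7  0.7  0.4 -0.5  0.6]
vac ('scene', 'top') [0.5153 0.1119] 23.336516859713 res px [-0.4 -0.8 -1.   0.9  1.  -0.9 -0.3 -2.4  0.5  0.5 -0.6 -0.2 -0.9 -0.
  0.5 -1.   2.5  3. ]
vac ('scene',) [0.5168 0.112 ] 26.840000442027762 res px [-0.8  0.  -0.6 -0.7 -0.6 -1.8  2.   2.4]
vac ('top',) [0.5142 0.1114] 20.63498505316293 res px [-0.2 -0.4 -1.3  1.1  0.9 -0.   0.4 -1.8  0.3  1.1]
mug_1 [(0.95, array([0.7387, 0.2132, 0.    ]))]
glass_1 [(0.97, array([0.788 , 0.0753, 0.    ]))]
mill_2 [(0.73, array([ 0.778 , -0.0232,  0.    ]))]
tin_2 [(0.71, array([ 0.7941, -0.196 ,  0.    ])), (0.53, array([0.5243, 0.1304, 0.    ]))]
green [0.3554 0.1366 0.05  ]
green [ 0.4121 -0.0417  0.05  ]
0.9
```

```bash
cat > ov.py <<'E'
from h import *
def box(cx,cy,yaw,x0,x1,y0,y1,z0,z1):
    c,s=np.cos(np.radians(yaw)),np.sin(np.radians(yaw))
    P=[(x,y,z) for z in(z0,z1) for x,y in((x0,y0),(x1,y0),(x1,y1),(x0,y1))]
    P=[(cx+c*x-s*y,cy+s*x+c*y,z) for x,y,z in P]
    return P,[(0,1),(1,2),(2,3),(3,0),(4,5),(5,6),(6,7),(7,4),(0,4),(1,5),(2,6),(3,7)]
def tile(im,cam,u0,v0,w,h,boxes):
    k=400/w;t=cv2.resize(im[v0:v0+h,u0:u0+w],(400,300),interpolation=cv2.INTER_CUBIC)
    for b,col in boxes:
        P,E=b;q=(proj(cam,P)+.5-[u0,v0])*k
        for i,j in E: cv2.line(t,tuple(int(a*16) for a in q[i]),tuple(int(a*16) for a in q[j]),col,1,cv2.LINE_AA,4)
    return t
E
python3 - <<'E'
from ov import *
s=cv2.imread("pics/scene0.png");t=cv2.imread("pics/top0.png")
v=(.515,.1115,22);h=(.581,-.121,11)
vb=[(box(*v,-.024,.024,-.023,.023,.105,.145),(255,255,0)),(box(*v,-.015,.015,-.018,.018,.153,.191),(0,255,0)),(box(*v,-.022,-.015,-.009,.009,.166,.184),(255,0,255))]
hb=[(box(*h,-.052,.052,-.044,.044,0,.012),(255,255,0)),(box(*h,-.024,.024,-.023,.023,.012,.068),(0,255,0)),(box(*h,-.013,.013,-.015,.015,.068,.0681),(255,0,255))]
cv2.imwrite("pics/ov.png",np.vstack([np.hstack([tile(s,"scene",196,185,80,60,vb),tile(s,"scene",245,175,64,48,hb)]),np.hstack([tile(t,"top",180,200,56,42,vb),tile(t,"top",258,180,64,48,hb)])]))
E
```

```text
(no output)
```

View pics/ov.png

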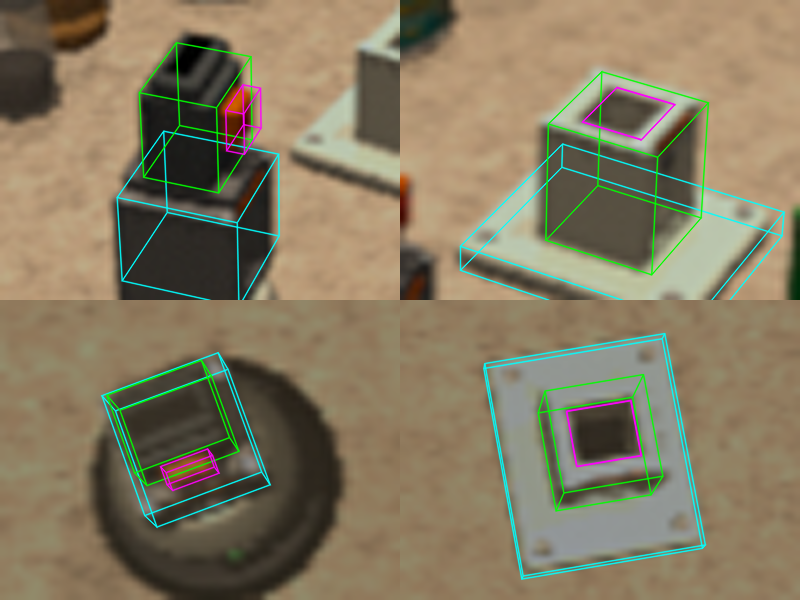

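```bash
python3 -m crank '[0,0,0,44.6,39.5,-3,1, 0,0,0,44.6,39.5,-3,1, 0,0,0,44.6,39.5,-3,1, 0,0,0,44.6,39.5,-3,1, 0,0,0,44.6,39.5,-3,1]'; python3 -m crank '[0,0,0,44.6,39.5,-3,1, 0,0,0,44.6,39.5,-3,1, 0,0,0,44.6,39.5,-3,1, 0,0,0,44.6,39.5,-3,1, 0,0,0,44.6,39.5,-3,1]'; python3 -m crank '[0,0,0.168,0,0,0,0.8, 0,0,0.168,0,0,0,0.8,0,0,0.168,0,0,0,0.8,0,0,0.167,0,0,0,0.8,0,0,0.167,0,0,0,0.7]'
```

```text
clock: 1.52
tool_pos: [0.373, 0.3712, 0.242]
orientation: [-180.0, -0.0, -19.9]
force: [1.1, 0.9, -0.3]
opening: 0.0877
gripper_force: 0.0
clock: 2.15
tool_pos: [0.5154, 0.1095, 0.2571]
orientation: [-180.0, -0.0, -19.9]
force: [1.4, 1.1, 0.4]
opening: 0.088
gripper_force: 0.0
clock: 2.78
tool_pos: [0.5147, 0.1111, 0.2567]
orientation: [-180.0, 0.0, -68.3]
force: [-0.1, 0.1, 0.4]
opening: 0.0648
gripper_force: 0.0
```

```bash
python3 -m crank '[0,0,0,0,0,35,0.7, 0,0,0,0,0,35,0.7, 0,0,0,0,0,15,0.6, 0,0,0,0,0,13,0.55, 0,0,0,0,0,0,0.5]'
python3 - <<'E'
from ov import *
s=eyes.snapshot("scene");t=eyes.snapshot("top")
cv2.imwrite("pics/g.png",np.hstack([tile(s,"scene",196,155,80,60,[]),tile(t,"top",180,200,56,42,[])]))
E
```

```text
clock: 3.4
tool_pos: [0.5147, 0.1111, 0.1584]
orientation: [180.0, -0.0, -67.9]
force: [-0.4, 0.2, -0.4]
opening: 0.0453
gripper_force: 0.0
```

View pics/g.png

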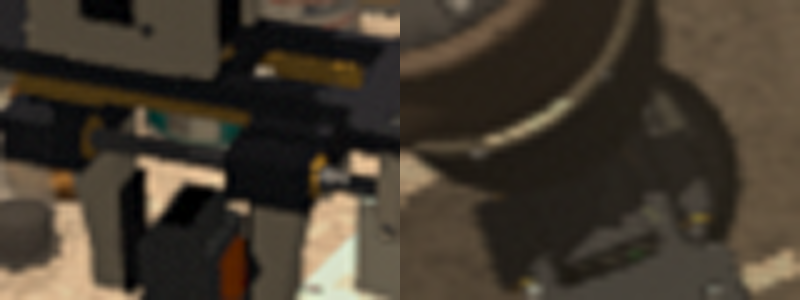

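The picture shows the fingers straddling the head. The button finger is almost at the button, and the gap on the back side is about 7 mm, as expected. I'll close in steps while watching the force.

```bash
python3 -m crank '[0,0,0,0,0,0,0.42, 0,0,0,0,0,0,0.42]'; python3 -m crank '[0,0,0,0,0,0,0.38, 0,0,0,0,0,0,0.38]';  python3 -m crank '[0,0,0,0,0,0,0.365, 0,0,0,0,0,0,0.365]'
```

```text
clock: 3.75
tool_pos: [0.5147, 0.1111, 0.1591]
orientation: [-180.0, 0.0, -67.9]
force: [-1.7, -0.4, 2.1]
opening: 0.037
gripper_force: 2.3
clock: 4.0
tool_pos: [0.515, 0.1113, 0.1588]
orientation: [-180.0, 0.0, -67.9]
force: [-0.3, 0.4, 1.9]
opening: 0.0336
gripper_force: 5.5
clock: 4.25
tool_pos: [0.5151, 0.1114, 0.1587]
orientation: [-180.0, 0.0, -67.9]
force: [0.1, 0.4, 1.1]
opening: 0.0324
gripper_force: 7.1
```

```bash
python3 -m crank '[0,0,0,0,0,0,0.34, 0,0,0,0,0,0,0.3, 0,0,0,0,0,0,0.25]';  python3 -m crank '[0,0,0,0,0,-1,0.2, 0,0,0,0,0,-1,0.2]'
```

```text
clock: 4.62
tool_pos: [0.5151, 0.1113, 0.1587]
orientation: [-180.0, -0.0, -67.9]
force: [1.6, 0.0, 1.3]
opening: 0.0298
gripper_force: 30.0
clock: 4.88
tool_pos: [0.515, 0.1114, 0.1604]
orientation: [-180.0, 0.0, -67.9]
force: [3.7, 1.4, -3.4]
opening: 0.03
gripper_force: 30.0
```

```bash
python3 -m crank '[0,0,0,0,0,-2,0.2, 0,0,0,0,0,-2,0.2, 0,0,0,0,0,-2,0.2]';python3 -m crank '[0,0,0,0,0,-3,0.2, 0,0,0,0,0,-3,0.2]'
```

```text
clock: 5.25
tool_pos: [0.515, 0.1114, 0.1668]
orientation: [-180.0, 0.0, -67.9]
force: [4.8, 2.3, -3.7]
opening: 0.0294
gripper_force: 30.0
clock: 5.5
tool_pos: [0.515, 0.1113, 0.1728]
orientation: [-180.0, 0.0, -67.9]
force: [4.9, 1.8, -4.4]
opening: 0.0299
gripper_force: 30.0
```

```bash
python3 -m crank '[0,0,0,0,-0.5,-3,0.2, 0,0,0,0,0,-4,0.2, 0,0,0,0,0,-4,0.2]';python3 -m crank '[0,0,0,0,0,-6,0.2, 0,0,0,0,0,-6,0.2, 0,0,0,0,0,-6,0.2, 0,0,0,0,0,-6,0.2]'
```

```text
clock: 5.88
tool_pos: [0.515, 0.1113, 0.1838]
orientation: [180.0, -0.0, -67.9]
force: [3.2, 0.9, -2.2]
opening: 0.0299
gripper_force: 30.0
clock: 6.38
tool_pos: [0.5144, 0.111, 0.2077]
orientation: [179.9, -0.0, -68.0]
force: [0.5, 0.5, -1.2]
opening: 0.0296
gripper_force: 30.0
```

```bash
python3 -m crank '[0,0,0,0,0,-15,0.2, 0,0,0,0,0,-15,0.2, 0,0,0,24,2.5,0,0.2, 0,0,0,48,5,0,0.2, 0,0,0,48,5,0,0.2]';python3 -m crank '[0,0,0,48,5,0,0.2,  0,0,0,48,5,0,0.2, 0,0,0,24,2.8,0,0.2, 0,0,0.096,0,0,0,0.2, 0,0,0.096,0,0,0,0.2]'; python3 -m crank '[0,0,0,0,0,30,0.2, 0,0,0,0,0,30,0.2, 0,0,0,0,0,26,0.2, 0,0,0,0,0,0,0.2]'
python3 - <<'E'
from ov import *
o=get_obs();print(o["tool_pos"],o["orientation"],o["force"])
s=eyes.snapshot("scene");t=eyes.snapshot("top");cv2.imwrite("pics/s1.png",s)
p=o["tool_pos"];y=o["orientation"][2]+90
f=p[2]-.0587
h=(.581,-.121,11)
hb=[(box(*h,-.024,.024,-.023,.023,.012,.068),(0,255,0)),(box(p[0],p[1],y,-.012,.012,-.014,.014,f,f+.047),(255,255,0)),(box(p[0],p[1],y,-.023,.023,-.018,.018,f+.047,f+.053),(255,0,255))]
cv2.imwrite("pics/h.png",np.hstack([tile(s,"scene",245,145,80,60,[]),tile(s,"scene",245,145,80,60,hb)]))
E
```

```text
clock: 7.0
tool_pos: [0.5492, -0.0054, 0.2388]
orientation: [-179.9, -0.0, -67.9]
force: [0.2, 0.4, -1.5]
opening: 0.0297
gripper_force: 30.0
clock: 7.62
tool_pos: [0.582, -0.1212, 0.2383]
orientation: [-180.0, -0.0, -79.2]
force: [-0.1, 1.1, -2.5]
opening: 0.0297
gripper_force: 30.0
clock: 8.12
tool_pos: [0.5808, -0.1206, 0.1504]
orientation: [179.8, 0.0, -79.0]
force: [0.4, -1.1, -0.3]
opening: 0.0298
gripper_force: 30.0
[ 0.58077318 -0.12058091  0.15043351] [ 1.79794987e+02  3.13970386e-02 -7.89524968e+01] [ 0.35490719 -1.06785711 -0.34750825]
```

View pics/h.png

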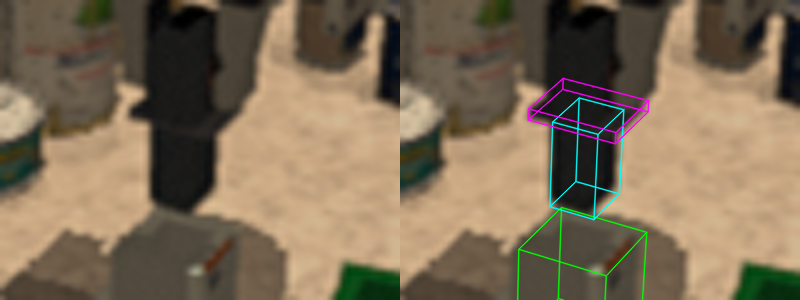

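The picture shows the shank just above the tower, with its foot at tile (185,212) and the mouth about 15 mm below it. The stripe is on the button side. The tower lies slightly further left than my model, so I'll measure the edges numerically.

Run:
```python
from h import *
s=cv2.imread("pics/s1.png");g=s.astype(int)
for r in (176,179,182): print(r,g[r,270:294].sum(1).tolist())
for r in (198,201,204): print(r,[tuple(x) for x in g[r,262:298].tolist()])
```

```text
176 [510, 519, 530, 530, 422, 169, 66, 73, 76, 70, 75, 74, 79, 74, 68, 70, 58, 85, 290, 463, 513, 500, 486, 480]
179 [467, 465, 472, 487, 386, 120, 58, 69, 76, 81, 78, 74, 75, 74, 71, 69, 50, 107, 376, 517, 501, 491, 484, 471]
182 [520, 519, 526, 535, 419, 120, 56, 73, 75, 82, 79, 81, 79, 76, 62, 56, 66, 207, 408, 511, 508, 489, 485, 503]
198 [(72, 92, 110), (74, 95, 113), (77, 99, 118), (77, 99, 117), (74, 93, 110), (66, 81, 93), (62, 74, 81), (60, 73, 79), (61, 73, 80), (62, 74, 81), (62, 75, 81), (62, 74, 81), (62, 73, 81), (61, 73, 80), (61, 74, 80), (62, 74, 82), (61, 73, 80), (60, 74, 80), (61, 72, 80), (60, 72, 79), (73, 84, 90), (95, 112, 115), (105, 128, 130), (79, 100, 113), (28, 50, 85), (34, 49, 77), (50, 62, 73), (60, 72, 78), (61, 73, 79), (59, 71, 77), (64, 80, 90), (72, 92, 108), (72, 91, 109), (70, 89, 106), (70, 90, 108), (71, 91, 109)]
201 [(71, 91, 108), (70, 89, 106), (73, 92, 110), (74, 93, 111), (73, 90, 105), (67, 81, 90), (60, 73, 80), (62, 73, 80), (62, 74, 81), (61, 73, 81), (61, 73, 80), (61, 74, 81), (61, 74, 81), (61, 73, 80), (61, 73, 80), (60, 73, 80), (62, 73, 81), (61, 74, 81), (60, 72, 79), (60, 72, 79), (66, 80, 88), (74, 90, 98), (70, 85, 94), (65, 80, 88), (55, 65, 71), (41, 46, 49), (49, 57, 62), (61, 73, 79), (60, 71, 77), (62, 75, 81), (71, 89, 102), (78, 99, 117), (76, 97, 115), (74, 95, 113), (73, 93, 111), (75, 95, 113)]
204 [(53, 65, 78), (61, 75, 86), (72, 87, 96), (77, 93, 101), (74, 91, 98), (65, 79, 86), (62, 74, 81), (61, 73, 80), (61, 74, 80), (61, 73, 81), (62, 73, 81), (61, 74, 81), (62, 74, 81), (62, 74, 81), (61, 74, 81), (60, 74, 80), (60, 73, 80), (62, 74, 81), (60, 73, 80), (61, 72, 79), (67, 81, 88), (73, 89, 97), (73, 88, 96), (67, 82, 90), (63, 76, 84), (61, 73, 80), (61, 73, 79), (59, 70, 77), (60, 71, 76), (61, 73, 81), (73, 89, 103), (80, 100, 118), (77, 97, 115), (76, 96, 115), (76, 96, 115), (77, 96, 116)]
```

Run:
```python
from ov import *
o=get_obs();p=o["tool_pos"];y=o["orientation"][2]+90
def sil(b,row):
    P,_=b;q=proj("scene",P);u=[]
    for i in range(4):
        a,c=q[i],q[i+4];t=(row-a[1])/(c[1]-a[1]);u.append(a[0]+t*(c[0]-a[0]))
    return round(min(u),2),round(max(u),2),round((min(u)+max(u))/2,2)
for r in(179,182): print("shank",r,sil(box(p[0],p[1],y,-.012,.012,-.014,.014,p[2]-.0587,p[2]-.0117),r))
for r in(198,201,204): print("tower",r,sil(box(.581,-.121,11,-.024,.024,-.023,.023,.012,.068),r))
print(proj("scene",[[.581,-.121,.06],[.582,-.120,.06]]))
```

```text
shank 179 (np.float64(274.03), np.float64(287.91), np.float64(280.97))
shank 182 (np.float64(273.94), np.float64(287.75), np.float64(280.85))
tower 198 (np.float64(268.09), np.float64(293.32), np.float64(280.7))
tower 201 (np.float64(268.02), np.float64(293.13), np.float64(280.57))
tower 204 (np.float64(267.96), np.float64(292.94), np.float64(280.45))
[[280.9452756  195.27083337]
 [280.38276976 195.29230182]]
```

The shank edges match my model, but the tower sits 1.2 px (about 3 mm) further left. I'll correct for that and lower gently.

```bash
python3 -m crank '[0,0,0,-1.1,-2.8,10,0.2, 0,0,0,0,0,10,0.2, 0,0,0,0,0,0,0.2]'; python3 -m crank '[0,0,0,0,0,2,0.2, 0,0,0,0,0,2,0.2]';python3 -m crank '[0,0,0,0,0,1.5,0.2]'
```

```text
clock: 8.6
tool_pos: [0.5838, -0.1189, 0.1306]
orientation: [179.9, 0.0, -78.9]
force: [-1.0, 0.7, -1.4]
opening: 0.0297
gripper_force: 30.0
clock: 8.85
tool_pos: [0.5845, -0.119, 0.1277]
orientation: [-180.0, -0.0, -78.9]
force: [-0.7, -0.5, -0.9]
opening: 0.0298
gripper_force: 30.0
clock: 8.98
tool_pos: [0.5845, -0.1189, 0.1261]
orientation: [-180.0, -0.0, -78.9]
force: [-0.3, 0.7, -1.8]
opening: 0.0297
gripper_force: 30.0
```

```bash
python3 -m crank '[0,0,0,0,0,1,0.2]';python3 -m crank '[0,0,0,0,0,1,0.2]'; python3 -m crank '[0,0,0,0,0,0.5,0.2,0,0,0,0,0,0,0.2]'
```

```text
clock: 9.1
tool_pos: [0.5844, -0.1189, 0.125]
orientation: [-180.0, -0.0, -78.9]
force: [0.4, -0.4, -1.7]
opening: 0.0299
gripper_force: 30.0
clock: 9.22
tool_pos: [0.5847, -0.1192, 0.1244]
orientation: [-180.0, -0.0, -78.9]
force: [-1.0, -1.4, 1.8]
opening: 0.0301
gripper_force: 30.0
clock: 9.48
tool_pos: [0.5849, -0.1193, 0.1241]
orientation: [-179.9, -0.0, -78.9]
force: [-1.1, -3.4, 2.9]
opening: 0.0298
gripper_force: 30.0
```

```bash
python3 -m crank '[0,0,0,1,0.3,0,0.2,0,0,0,0,0,0,0.2]';python3 -m crank '[0,0,0,0,0,1,0.2,0,0,0,0,0,0,0.2]'
```

```text
clock: 9.72
tool_pos: [0.5845, -0.12, 0.1235]
orientation: [-180.0, 0.0, -79.0]
force: [1.0, -1.6, 1.0]
opening: 0.0298
gripper_force: 30.0
clock: 9.98
tool_pos: [0.5845, -0.1202, 0.1227]
orientation: [-180.0, -0.0, -78.9]
force: [1.8, -3.4, 1.6]
opening: 0.03
gripper_force: 30.0
```

```bash
python3 -m crank '[0,0,0,0.8,-0.1,0.5,0.2,0,0,0,0,0,0,0.2]';python3 -m crank '[0,0,0,0,0,1.5,0.2,0,0,0,0,0,0,0.2]'
```

```text
clock: 10.22
tool_pos: [0.5844, -0.1207, 0.1218]
orientation: [180.0, 0.0, -78.9]
force: [0.7, -2.8, 1.0]
opening: 0.0299
gripper_force: 30.0
clock: 10.48
tool_pos: [0.5845, -0.1209, 0.1203]
orientation: [180.0, -0.0, -78.9]
force: [1.7, -3.7, -0.6]
opening: 0.0299
gripper_force: 30.0
```

```bash
python3 -m crank '[0,0,0,0.6,-0.1,2,0.2,0,0,0,0,0,2,0.2]';python3 -m crank '[0,0,0,0.3,0,3,0.2,0,0,0,0,0,2.5,0.2]'; python3 -m crank '[0,0,0,0,0,2,0.2,0,0,0,0,0,2,0.2]'
```

```text
clock: 10.72
tool_pos: [0.5845, -0.1211, 0.1161]
orientation: [180.0, 0.0, -79.0]
force: [0.5, -2.1, -0.1]
opening: 0.0298
gripper_force: 30.0
clock: 10.98
tool_pos: [0.5845, -0.1213, 0.1105]
orientation: [180.0, 0.0, -79.0]
force: [-0.7, -0.7, -0.9]
opening: 0.0297
gripper_force: 30.0
clock: 11.22
tool_pos: [0.5848, -0.1215, 0.1068]
orientation: [180.0, 0.0, -78.9]
force: [0.3, 0.1, -1.7]
opening: 0.0298
gripper_force: 30.0
```

Sliding freely now, foot about 20 mm deep. Next I'll feel for the seal.

```bash
python3 -m crank '[0,0,0,0,0,2,0.2,0,0,0,0,0,2,0.2]';python3 -m crank '[0,0,0,0,0,2,0.2,0,0,0,0,0,0,0.2]'; python3 -m crank '[0,0,0,0,0,1.5,0.2,0,0,0,0,0,0,0.2]'; python3 -m crank '[0,0,0,0,0,1.5,0.2,0,0,0,0,0,0,0.2]'
```

```text
clock: 11.48
tool_pos: [0.5848, -0.1216, 0.1029]
orientation: [180.0, 0.0, -78.9]
force: [-0.3, 0.8, -0.3]
opening: 0.03
gripper_force: 30.0
clock: 11.72
tool_pos: [0.5847, -0.1216, 0.1009]
orientation: [180.0, 0.0, -78.9]
force: [-0.2, -0.1, -1.4]
opening: 0.0293
gripper_force: 30.0
clock: 11.98
tool_pos: [0.5848, -0.1216, 0.0995]
orientation: [180.0, 0.0, -78.9]
force: [0.4, -0.2, -0.2]
opening: 0.0298
gripper_force: 30.0
clock: 12.22
tool_pos: [0.5848, -0.1216, 0.0979]
orientation: [180.0, 0.0, -78.9]
force: [-0.7, -0.9, -0.9]
opening: 0.0299
gripper_force: 30.0
```

```bash
for i in 1; do :; done; python3 -m crank '[0,0,0,0,0,1.5,0.2,0,0,0,0,0,0,0.2]'; python3 -m crank '[0,0,0,0,0,1.5,0.2,0,0,0,0,0,0,0.2]'; python3 -m crank '[0,0,0,0,0,1,0.2,0,0,0,0,0,0,0.2]'
```

```text
clock: 12.48
tool_pos: [0.5847, -0.1216, 0.0964]
orientation: [180.0, 0.0, -78.9]
force: [0.3, 0.1, -1.3]
opening: 0.0298
gripper_force: 30.0
clock: 12.72
tool_pos: [0.5847, -0.1216, 0.0949]
orientation: [180.0, 0.0, -78.9]
force: [-0.6, -0.0, -1.0]
opening: 0.0301
gripper_force: 30.0
clock: 12.98
tool_pos: [0.5848, -0.1216, 0.094]
orientation: [180.0, 0.0, -78.9]
force: [-0.5, -0.1, -2.0]
opening: 0.0299
gripper_force: 30.0
```

```bash
python3 -m crank '[0,0,0,0,0,1.5,0.2,0,0,0,0,0,0,0.2]'; python3 -m crank '[0,0,0,0,0,1.5,0.2,0,0,0,0,0,0,0.2]'; python3 -m crank '[0,0,0,0,0,1,0.2,0,0,0,0,0,0,0.2]'
```

```text
clock: 13.22
tool_pos: [0.5847, -0.1216, 0.0924]
orientation: [180.0, 0.0, -78.9]
force: [0.6, 0.1, -2.2]
opening: 0.0302
gripper_force: 30.0
clock: 13.48
tool_pos: [0.5847, -0.1216, 0.0909]
orientation: [180.0, 0.0, -78.9]
force: [-1.1, -0.3, -2.7]
opening: 0.0299
gripper_force: 30.0
clock: 13.72
tool_pos: [0.5848, -0.1216, 0.09]
orientation: [180.0, 0.0, -78.9]
force: [-0.4, -0.1, -1.2]
opening: 0.0298
gripper_force: 30.0
```

```bash
python3 -m crank '[0,0,0,0,0,1.5,0.2,0,0,0,0,0,0,0.2]'; python3 -m crank '[0,0,0,0,0,1.5,0.2,0,0,0,0,0,0,0.2]'; python3 -m crank '[0,0,0,0,0,1,0.2,0,0,0,0,0,0,0.2]'
```

```text
clock: 13.98
tool_pos: [0.585, -0.1216, 0.0887]
orientation: [-180.0, -0.0, -78.9]
force: [-0.0, 0.3, 0.9]
opening: 0.0301
gripper_force: 30.0
clock: 14.22
tool_pos: [0.585, -0.1216, 0.0873]
orientation: [-180.0, -0.0, -78.9]
force: [-1.1, -0.3, 3.4]
opening: 0.0304
gripper_force: 30.0
clock: 14.48
tool_pos: [0.585, -0.1216, 0.0863]
orientation: [-180.0, -0.0, -78.9]
force: [-1.3, 0.9, 5.0]
opening: 0.03
gripper_force: 30.0
```

The seal was met at TCP z of about 0.089, so d is about 11 mm. The clip zone is 0.086–0.083. I'll press on to just short of the stop, then ease the pinch.

```bash
python3 -m crank '[0,0,0,0,0,1.2,0.2,0,0,0,0,0,0,0.2]'; python3 -m crank '[0,0,0,0,0,1,0.2,0,0,0,0,0,0,0.2]'; python3 -m crank '[0,0,0,0,0,0,0.375,0,0,0,0,0,0,0.375]'
```

```text
clock: 14.72
tool_pos: [0.5851, -0.1216, 0.0852]
orientation: [-180.0, -0.0, -78.9]
force: [-0.7, 1.2, 6.2]
opening: 0.0298
gripper_force: 30.0
clock: 14.98
tool_pos: [0.5851, -0.1217, 0.0844]
orientation: [-180.0, -0.0, -78.9]
force: [-1.6, 0.8, 7.3]
opening: 0.0298
gripper_force: 30.0
clock: 15.22
tool_pos: [0.5841, -0.1219, 0.084]
orientation: [179.9, -0.0, -78.9]
force: [-2.9, 0.2, 5.6]
opening: 0.0327
gripper_force: 4.5
```

```bash
python3 -m crank '[0,0,0,0,0,0,0.39,0,0,0,0,0,0,0.39]'; python3 -m crank '[0,0,0,0,0,0,0.41,0,0,0,0,0,0,0.41]'; python3 -m crank '[0,0,0,0,0,0,0.5,0,0,0,0,0,0,0.55]'
```

```text
clock: 15.48
tool_pos: [0.5836, -0.1219, 0.0835]
orientation: [179.9, 0.0, -79.0]
force: [-4.7, -0.9, 3.9]
opening: 0.0341
gripper_force: 2.8
clock: 15.72
tool_pos: [0.5843, -0.1217, 0.0836]
orientation: [179.9, 0.0, -79.0]
force: [-5.3, -1.4, 3.4]
opening: 0.0361
gripper_force: 2.5
clock: 15.98
tool_pos: [0.5859, -0.1213, 0.0839]
orientation: [-179.9, -0.0, -78.9]
force: [-0.9, 0.8, 1.3]
opening: 0.0464
gripper_force: 0.1
```

```bash
python3 -m crank '[0,0,0,0,0,0,0.6,0,0,0,0,0,-15,0.6,0,0,0,0,0,-25,0.6,0,0,0,0,0,-25,0.3,0,0,0,0,0,0,0]';python3 -m crank '[0,0,0,0,0,0,0,0,0,0,0,0,0,0]'
python3 - <<'E'
from ov import *
s=eyes.snapshot("scene")
cv2.imwrite("pics/c.png",cv2.resize(s[145:220,240:340],(800,600),interpolation=cv2.INTER_CUBIC))
E
```

```text
clock: 16.6
tool_pos: [0.5869, -0.1215, 0.1523]
orientation: [-179.7, -0.1, -78.9]
force: [0.8, -1.6, -0.7]
opening: 0.0378
gripper_force: 0.0
clock: 16.85
tool_pos: [0.5845, -0.1216, 0.1484]
orientation: [179.9, 0.0, -78.9]
force: [0.5, -0.4, 0.2]
opening: 0.018
gripper_force: 0.0
```

View pics/c.png

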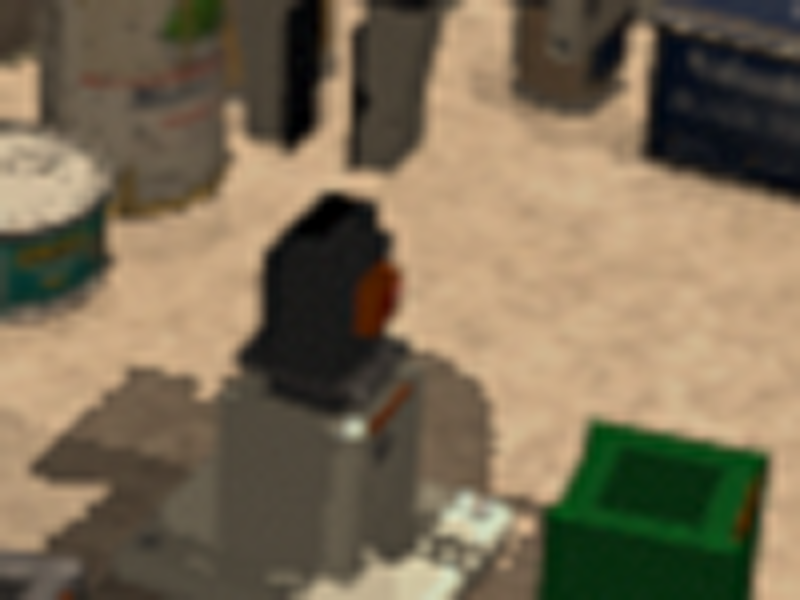

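The nozzle stands in the holder with its collar (tile (320,380)) close above the mouth and its button (375,300) on the stripe side. Next I'll press gently on top with closed fingers to be sure it has clicked.

```bash
python3 -m crank '[0,0,0,0,0,8,0,0,0,0,0,0,6,0,0,0,0,0,0,2,0]'; python3 -m crank '[0,0,0,0,0,2,0,0,0,0,0,0,0,0]';python3 -m crank '[0,0,0,0,0,1.5,0,0,0,0,0,0,0,0]';python3 -m crank '[0,0,0,0,0,1.5,0,0,0,0,0,0,0,0]'
```

```text
clock: 17.27
tool_pos: [0.5844, -0.1216, 0.1319]
orientation: [179.9, 0.0, -78.9]
force: [1.2, -0.3, 0.6]
opening: 0.0005
gripper_force: 0.0
clock: 17.52
tool_pos: [0.5848, -0.1216, 0.1307]
orientation: [180.0, 0.0, -78.9]
force: [0.6, 0.5, 0.1]
opening: 0.0004
gripper_force: 0.0
clock: 17.77
tool_pos: [0.5848, -0.1216, 0.1294]
orientation: [-180.0, -0.0, -78.9]
force: [0.4, -0.3, -0.1]
opening: 0.0005
gripper_force: 0.0
clock: 18.02
tool_pos: [0.5848, -0.1216, 0.1278]
orientation: [180.0, 0.0, -78.9]
force: [-0.4, 0.1, 0.3]
opening: 0.0002
gripper_force: 0.0
```

```bash
python3 -m crank '[0,0,0,0,0,1.5,0,0,0,0,0,0,0,0]';python3 -m crank '[0,0,0,0,0,1,0,0,0,0,0,0,0,0]';python3 -m crank '[0,0,0,0,0,0.7,0,0,0,0,0,0,0,0]'
```

```text
clock: 18.27
tool_pos: [0.5855, -0.1216, 0.127]
orientation: [-179.9, -0.0, -78.9]
force: [-0.1, 1.1, 3.7]
opening: 0.0004
gripper_force: 1.8
clock: 18.52
tool_pos: [0.5855, -0.1216, 0.1261]
orientation: [-179.9, -0.0, -78.9]
force: [0.2, -0.8, 6.3]
opening: -0.0
gripper_force: 2.9
clock: 18.77
tool_pos: [0.5857, -0.1217, 0.1255]
orientation: [-179.9, -0.0, -78.9]
force: [-0.3, 1.0, 6.5]
opening: 0.0005
gripper_force: 3.3
```

```bash
python3 -m crank '[0,0,0,0,0,1,0,0,0,0,0,0,0,0]';python3 -m crank '[0,0,0,0,0,1,0,0,0,0,0,0,0,0]';python3 -m crank '[0,0,0,0,0,0.8,0,0,0,0,0,0,0,0]'
```

```text
clock: 19.02
tool_pos: [0.5858, -0.1217, 0.1247]
orientation: [-179.9, -0.0, -78.9]
force: [-0.3, -0.2, 8.2]
opening: 0.0004
gripper_force: 3.8
clock: 19.27
tool_pos: [0.5859, -0.1217, 0.1239]
orientation: [-179.9, -0.1, -78.9]
force: [-0.2, 0.4, 8.4]
opening: 0.0002
gripper_force: 4.4
clock: 19.52
tool_pos: [0.5863, -0.1218, 0.1237]
orientation: [-179.8, -0.1, -78.9]
force: [-1.0, 0.7, 11.5]
opening: 0.0003
gripper_force: 5.7
```

```bash
python3 -m crank '[0,0,0,0,0,0.6,0,0,0,0,0,0,0,0]';python3 -m crank '[0,0,0,0,0,-1.6,0,0,0,0,0,0,0,0]';python3 -m crank '[0,0,0,0,0,-1.2,0,0,0,0,0,0,0,0]';python3 -m crank '[0,0,0,0,0,-1,0,0,0,0,0,0,0,0]';python3 -m crank '[0,0,0,0,0,-1,0,0,0,0,0,0,0,0]'
```

```text
clock: 19.77
tool_pos: [0.5864, -0.1218, 0.1236]
orientation: [-179.8, -0.1, -78.9]
force: [-1.2, 0.4, 14.6]
opening: 0.0005
gripper_force: 7.4
clock: 20.02
tool_pos: [0.586, -0.1217, 0.1243]
orientation: [-179.8, -0.0, -78.9]
force: [-0.7, 0.9, 8.4]
opening: 0.0004
gripper_force: 4.1
clock: 20.27
tool_pos: [0.5858, -0.1217, 0.1252]
orientation: [-179.9, -0.0, -78.9]
force: [0.1, 0.3, 6.8]
opening: 0.0003
gripper_force: 3.5
clock: 20.52
tool_pos: [0.5856, -0.1216, 0.1259]
orientation: [-179.9, -0.0, -78.9]
force: [-0.2, 0.3, 5.3]
opening: 0.0004
gripper_force: 3.0
clock: 20.78
tool_pos: [0.5854, -0.1216, 0.1267]
orientation: [-179.9, -0.0, -78.9]
force: [0.7, 0.2, 5.1]
opening: 0.0005
gripper_force: 2.5
```

```bash
python3 -m crank '[0,0,0,0,0,-0.7,0,0,0,0,0,0,0,0]';python3 -m crank '[0,0,0,0,0,-0.7,0,0,0,0,0,0,0,0]';python3 -m crank '[0,0,0,0,0,-0.7,0,0,0,0,0,0,0,0]'
```

```text
clock: 21.02
tool_pos: [0.5849, -0.1216, 0.1269]
orientation: [-180.0, -0.0, -78.9]
force: [0.9, 0.3, 4.8]
opening: 0.0006
gripper_force: 2.3
clock: 21.28
tool_pos: [0.5846, -0.1216, 0.1272]
orientation: [180.0, 0.0, -78.9]
force: [0.3, -0.1, 2.9]
opening: 0.0005
gripper_force: 1.2
clock: 21.52
tool_pos: [0.5844, -0.1215, 0.1277]
orientation: [179.9, 0.0, -79.0]
force: [-0.0, 0.9, 0.0]
opening: 0.0003
gripper_force: 0.0
```

The force dropped sharply from 4.8 N to 0 at about 0.127, which is a positive stop 3.4 mm above the hard stop. So the tooth holds the nozzle. I'll retreat and look.

```bash
python3 -m crank '[0,0,0,0,0,-30,0,0,0,0,0,0,-50,0,0,0,0,0,0,-40,0]';python3 -m crank '[0,0,0,-50,0,0,0,0,0,0,-50,0,0,0,0,0,0,-50,0,0,0]'
python3 - <<'E'
from ov import *
s=eyes.snapshot("scene");t=eyes.snapshot("top")
f=.127-.099;h=(.5840,-.1215,11)
b=[(box(*h,-.022,-.015,-.009,.009,f+.066,f+.084),(255,0,255)),(box(*h,-.015,.015,-.018,.018,f+.053,f+.091),(0,255,0))]
full=lambda im:cv2.resize(im,(400,300),interpolation=cv2.INTER_AREA)
cv2.imwrite("pics/e.png",np.vstack([np.hstack([tile(s,"scene",256,155,48,36,[]),tile(s,"scene",256,155,48,36,b)]),np.hstack([full(s),tile(t,"top",258,180,64,48,[])])]))
print(get_obs()["tool_pos"],get_obs()["clock"])
E
```

```text
clock: 21.9
tool_pos: [0.5848, -0.1216, 0.2498]
orientation: [-180.0, -0.0, -78.9]
force: [0.9, -0.0, 0.5]
opening: 0.0005
gripper_force: 0.0
clock: 22.28
tool_pos: [0.5554, 0.0268, 0.248]
orientation: [180.0, 0.0, -79.0]
force: [0.5, 1.2, 0.0]
opening: 0.0007
gripper_force: 0.0
[0.55520613 0.02906636 0.24813769] 22.375
```

View pics/e.png

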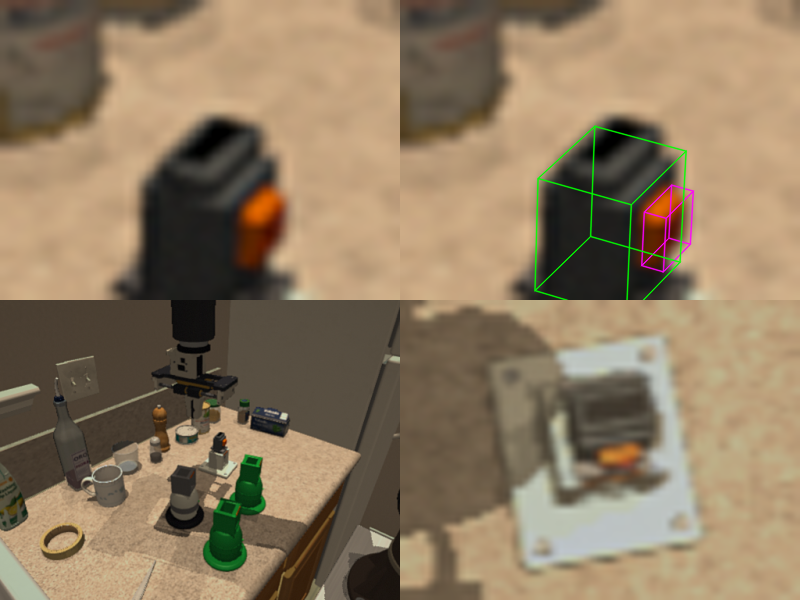

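The nozzle stands upright in the holder with its orange button fully out on the stripe side (tile (262,225), matching the out-position model). Nothing else has moved. I'll hand in.

```bash
python3 -c "
from plant import ctrl
print(ctrl.close_job())"
```

```text
the job is handed in; nothing more can be done
None
```

The nozzle is off the vacuum and clipped in the white holder with its button sprung out on the stripe side. I handed the job in at about 22 s, and the final picture shows nothing else knocked over or pushed about.

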